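# Shake the dust filter with its pull knob at the extraction controls

## Task

Clean the bench dust filter. First take away the pine block that stands in front of the round shaker knob and stand it upright in the offcuts tray. Then push the T-handled suction gate, which is open, fully in; pull the round knob straight out to its on detent, let go of it and leave it standing out for a full second, push it fully in again, and only then pull the T-handle back out to its on detent. The shaker must not be pulled while the gate is open; leave the square knob alone and do not shove or knock over the glue bottle or the jar.

Things in the scene. Friction and masses are not known exactly. Their poses are not given: they have to be found in the camera images.
- gate_box: suction gate: fixed grey steel control box 100 (x) x 110 (y) x 105 (z) mm with a steel strip across its top and a black T-bar knob. Origin: centre of its underside. Its own -x axis points out of its front face (roughly towards the robot); the face lies at x = -50 mm. A steel rod of 12 mm diameter comes straight out of the face along -x, its axis 78 mm above the table, at y = 0, and carries the knob.
- gate_rod (a joint): travel of the T-bar knob out of the gate box, m: 0 = fully in (closed), 0.035 = on detent (open), both against a stop. An over-centre detent holds it at both ends and, if let go past the middle (0.0175), carries it on to the nearer end; moving it takes up to 8 N, most near the ends. It starts out.
- gate_knob (a point): centre of the T-bar knob: a round bar of 14 mm diameter, 70 mm long along the box's y, 78 mm above the table. Its rear is 34 mm off the face when pushed in and 69 mm when out (its front 48 and 83 mm), so fingers lowered from above fit behind it, astride the rod. Axes as the box's.
- shaker_box: filter shaker: fixed box of the same size, axes and rod as gate_box, with a plain top, three dark slots low on its face and a black round knob.
- shaker_rod (a joint): travel of the round knob, m: same detents and forces as gate_rod: 0 = in, 0.035 = on detent. It starts in.
- shaker_knob (a point): centre of the round knob: a disc of 44 mm diameter, 14 mm thick, its axis along the rod, 78 mm above the table. Rear of the disc 34 mm off the face when in, 69 mm when out; front 48 and 83 mm. Axes as the box's.
- bleed_box: bleed valve, to be left alone: box of the same size, shape and axes, fixed, with a dark round cap of 36 mm diameter on its top and a black square knob 36 x 36 mm, 14 mm thick, rear 34 mm off the face.
- bleed_rod (a joint): travel of the square knob, m; starts in (0) and stays in.
- block: loose upright pine block 45 (x) x 60 (y) x 95 (z) mm, 90 to 180 g, standing close in front of the round knob. Origin: centre of its underside.
- tray: offcuts tray: shallow fixed grey tray 150 (x) x 130 (y) mm, 16 mm high, walls and floor 5 mm thick, on the left of the boxes. Origin: centre of its underside.
- glue: white glue bottle, 34 mm diameter, 100 mm tall, loose, standing between two of the boxes' fronts. Origin: centre of its underside.
- jar: glass jar with a steel cap, 36 mm diameter, 70 mm tall, loose, standing between two of the boxes' fronts. Origin: centre of its underside.

How it is judged:
By the outcome, as a careful person would: the job done as asked, in the order asked, and still so for the second after the job is handed in, with the robot touching nothing.
It also fails if it takes over 72 s, if anything falls off the work surface, if the arm or the gripper's body presses on something with over 40 N, if the wrist force passes 120 N, or if a joint passes its speed limit or range.

## Robot

A 7-joint arm with a two-finger parallel gripper is mounted at the origin on the work surface. World frame = base frame: x ahead of the robot, y to its left, z up, the work surface at z = 0. Lengths are in m, angles in rad, forces in N, time in s.
With the tool pointing down it reaches from about 0.425 to 0.925 m from the base axis. Payload 6.8 kg.
Tool frame: the origin (TCP) lies at the very end of the fingers, on their centre line; the grasp point (between the pads) lies 19 mm behind it (arm.grip_point_offset is the distance from the TCP to the grasp point, in m); z points along the fingers, y is the direction in which the jaws open and shut (so a half turn about z gives the same grasp; the last joint's range is limited). The gripper opens to 85 mm and grips with 20 to 120 N. Pads are 22 mm wide; open, the fingers measure 114 mm over their backs; the gripper's body (76 mm by 85 mm) begins 54 mm behind the grasp point. The pads swing forward as they close: fully open they stand 13 mm farther back than shut.
Start: joints at [1.008, 0.477, 0.022, 1.555, -0.011, 1.109, -0.083], TCP at [0.297, -0.606, 0.231] pointing down, gripper open.
Joint ranges: [-2.96, 2.96], [-0.34, 2.1], [-1.41, 1.46], [0.24, 2.44], [-1.37, 4.51], [0.17, 1.92], [-2.96, 2.96]. Speed limits (rad/s): [2.39, 2.39, 3.14, 3.14, 3.14, 3.14, 3.14].

## Interface

Orientations are given as a rotation vector (axis times angle).
In Python, from station import arm gives the robot as it stands. The module is installed in compiled form; this text tells all that it offers.
- The arm moves only by the tool drive_tool, never from a script. Its argument "steps" is one flat list of numbers, 7 for each row, row after row: the turn, a rotation vector about the tool's x, y, z in degrees, then the shift along the tool's x, y, z in m, then the opening, from 0 (shut) to 1 (fully open). A call has 1 to 10 rows; each row shifts and turns the commanded pose from where the row before left it, along the tool's axes as they then stand; what a row does not reach is not made up. A row lasts 1/8 s, in which the tool goes at most 62.5 mm and 10.7 degrees, less where a joint would pass 70% of its speed; a pose out of reach is approached as far as the arm can. A call with a gripper value outside its range is refused whole. The fingers move at their own pace and stop on an object; "force" is the grip in N (left out, the last holds). Time passes only in rows, so rows that do not move let the fingers close. It gives the time, the measured TCP pose, the force and the opening at its end, in the units of the state.
- arm.state(): the state, without advancing time (a new reading comes with each control period).
- arm.snapshot(name): name is "scene" or "side" or "wrist"; returns a dict with "img" (384x512x3 uint8, red, green, blue), "intrinsics" (3x3 intrinsics, pixels), "rvec" (rotation vector, rad) and "tvec" (3), from world to camera coordinates, as OpenCV has them. Camera axes: x right, y down, z forward; pixel columns grow to the right and rows downward; lengths in m; the calibration is good to about 2 mm. A picture is of the moment at which its call begins. There is no depth.
- arm.hand_in(): hands the job in, once; it reports no verdict.
The state is a dict: "time": time; "qpos": joint angles; "qvel": joint speeds; "joint_torque": joint torques, N m; "eef_pos": TCP position; "orientation": TCP orientation; "ft_force": force on the tool from outside, world axes, zero at the start; "torque": the same for the moment, N m; "gripper_width": finger opening in m.
Only numpy, scipy, OpenCV 4.12 (cv2) and the standard library are available. Lean on these libraries where they do the work, as an engineer would, in place of code of your own. Each camera call takes 0.05 s, during which the arm holds its last target.

## Working session

There is one attempt and no reset: what is moved stays moved. The work goes in short steps, Python scripts to look and compute and a tool call to move; the robot and the scene stay as the last step left them, time stands still between calls to the robot, and variables do not carry over. Pictures are saved under pics/ and viewed, and the job is handed in when it is done.

Besides the shell and the picture viewer there is one more tool, called after ">>>" by a JSON object that holds its "method" and its "body". drive_tool: Moves the arm, as the interface text tells. Its arguments: {"type":"object","properties":{"steps":{"type":"array"},"force":{"type":"number"}},"required":["steps"]}

```bash
mkdir -p pics
cat > h.py <<'E'
import numpy as np,cv2
from station import arm
def snap(n,tag):
    s=arm.snapshot(n); cv2.imwrite(f'pics/{tag}.png',cv2.cvtColor(s['img'],cv2.COLOR_RGB2BGR))
    np.savez(f'pics/{tag}.npz',**{k:s[k] for k in('img','intrinsics','rvec','tvec')}); return s
def ray(tag,u,v):
    s=np.load(f'pics/{tag}.npz');R=cv2.Rodrigues(s['rvec'])[0];K=s['intrinsics']
    d=R.T@np.linalg.inv(K)@np.array([u,v,1.]);c=-R.T@s['tvec'].ravel();return c,d
def at(tag,u,v,z):
    c,d=ray(tag,u,v);return c+d*(z-c[2])/d[2]
def proj(tag,P):
    s=np.load(f'pics/{tag}.npz');return cv2.projectPoints(np.atleast_2d(np.array(P,float)),s['rvec'],s['tvec'],s['intrinsics'],None)[0][:,0]
def crop(tag,x0,y0,x1,y1,f,out):
    im=cv2.imread(f'pics/{tag}.png')[y0:y1,x0:x1];cv2.imwrite(f'pics/{out}.png',cv2.resize(im,None,fx=f,fy=f,interpolation=cv2.INTER_CUBIC))
def st():
    s=arm.state();np.set_printoptions(precision=4,suppress=True)
    R=cv2.Rodrigues(np.array(s['orientation'],float))[0]
    print(s['time'],s['eef_pos'],s['orientation'],s['gripper_width'],s['ft_force']);print(R);print(s['qpos'])
E
python3 - <<'E'
from h import *
for n in('scene','side','wrist'):
    s=snap(n,n+'0');c,_=ray(n+'0',0,0);print(n,c)
st();print(arm.grip_point_offset)
E
```

```text
scene [1.05169821 0.04105239 0.91543273]
side [0.13296314 0.64108551 0.62311859]
wrist [ 0.36501576 -0.57231192  0.37185167]
0.15 [ 0.2963 -0.606   0.2306] [-3.0594 -0.708   0.0006] 0.08531443302539886 [-0.0646 -0.1002 -0.8127]
[[ 0.8983  0.4393 -0.0007]
 [ 0.4393 -0.8983  0.0012]
 [-0.0001 -0.0014 -1.    ]]
[ 1.0079  0.4776  0.0223  1.5562 -0.0115  1.1093 -0.0831]
0.0187
```

View pics/scene0.png

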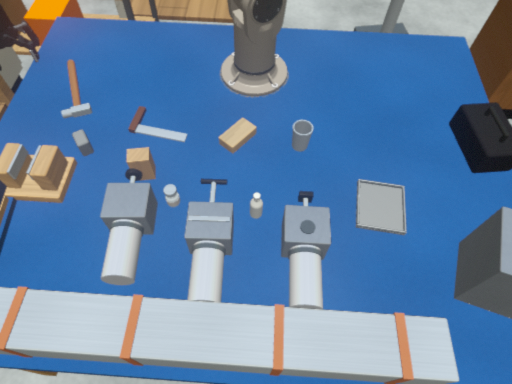

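View pics/side0.png

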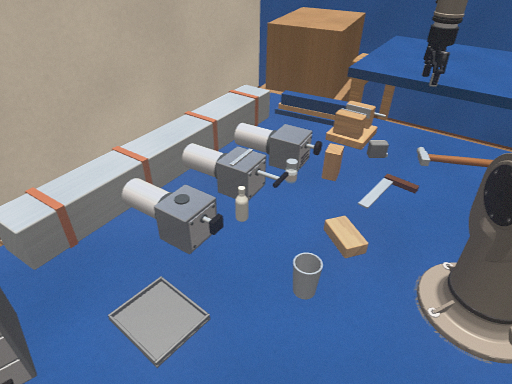

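View pics/wrist0.png

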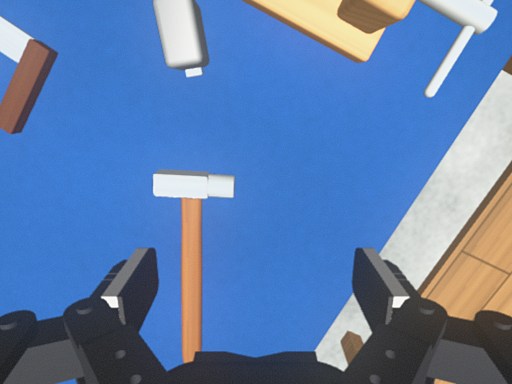

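Run:
```python
from h import *
crop('scene0',90,135,260,265,4.5,'c1')
crop('scene0',250,160,420,260,4.5,'c2')
crop('side0',220,90,380,210,4.8,'c3')
```

```text
(no output)
```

View pics/c1.png

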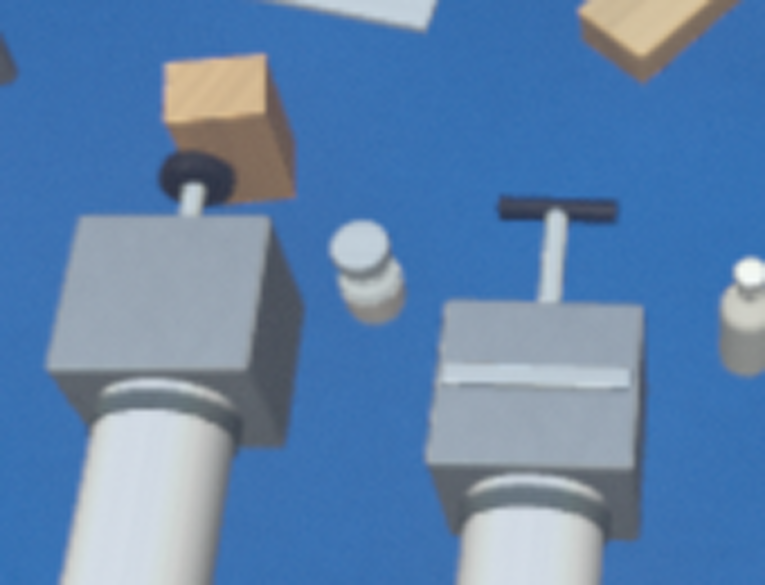

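View pics/c2.png

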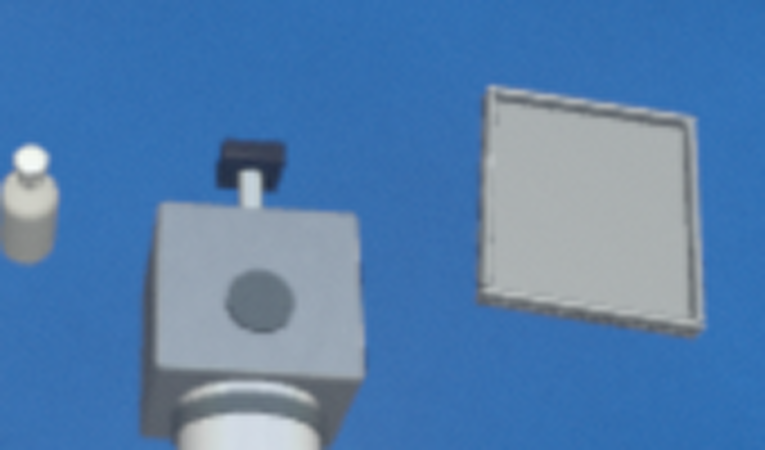

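View pics/c3.png

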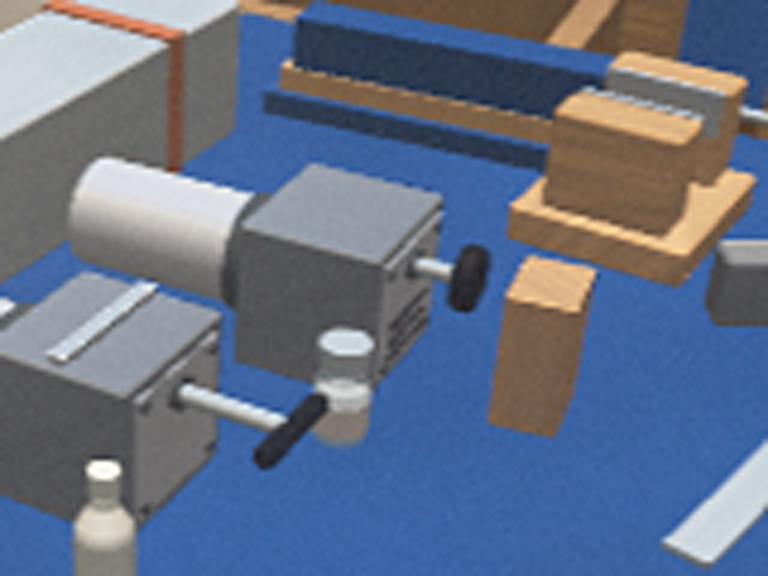

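Run:
```python
from h import *
np.set_printoptions(precision=4,suppress=True)
def P(c,pts,z):
    o=np.array([90,135]) if c==1 else np.array([250,160])
    return np.array([at('scene0',*(np.array(p)/4.5+o),z) for p in pts])
def rep(n,A):
    print(n,A[:,:2].tolist() and A[:,:2].round(4).tolist());print('  c',A.mean(0)[:2],'sides',[round(float(np.linalg.norm(A[i]-A[i-1])),4) for i in range(len(A))], 'ang(deg) of front edge',np.degrees(np.arctan2(*(A[1]-A[0])[[1,0]])))
rep('shaker',P(1,[(80,215),(270,215),(250,370),(48,370)],.105))
rep('gate',P(1,[(445,300),(643,307),(635,467),(428,460)],.105))
rep('bleed',P(2,[(158,203),(357,213),(363,380),(148,367)],.105))
rep('block',P(1,[(163,63),(267,55),(267,115),(168,122)],.095))
rep('tbar',P(1,[(500,208),(617,210)],.078))
rep('disc',P(1,[(197,178),(197,178)],.078))
rep('jar',P(1,[(360,245)]*2,.07))
rep('glue',P(1,[(748,270)]*2,.1))
rep('tray',P(2,[(488,88),(695,118),(703,330),(480,300)],.016))
```

```text
shaker [[0.558, -0.3443], [0.5503, -0.2371], [0.6488, -0.2277], [0.6565, -0.3356]]
  c [ 0.6034 -0.2862] sides [0.0989, 0.1076, 0.099, 0.1082] ang(deg) of front edge 94.11211904799931
gate [[0.5984, -0.1297], [0.595, -0.0205], [0.6908, -0.0162], [0.6944, -0.1243]]
  c [ 0.6447 -0.0727] sides [0.0962, 0.1093, 0.0958, 0.1081] ang(deg) of front edge 91.75041867537608
bleed [[0.5912, 0.1089], [0.5897, 0.218], [0.6888, 0.2164], [0.6893, 0.1051]]
  c [0.6398 0.1621] sides [0.0982, 0.1091, 0.0991, 0.1113] ang(deg) of front edge 90.77064044043561
block [[0.4401, -0.3276], [0.4294, -0.2659], [0.4741, -0.2567], [0.4834, -0.3142]]
  c [ 0.4568 -0.2911] sides [0.0454, 0.0626, 0.0456, 0.0583] ang(deg) of front edge 99.81498905900672
tbar [[0.519, -0.1124], [0.5155, -0.0435]]
  c [ 0.5172 -0.078 ] sides [0.069, 0.069] ang(deg) of front edge 92.94858232279164
disc [[0.5108, -0.2948], [0.5108, -0.2948]]
  c [ 0.5108 -0.2948] sides [0.0, 0.0] ang(deg) of front edge 0.0
jar [[0.5455, -0.1923], [0.5455, -0.1923]]
  c [ 0.5455 -0.1923] sides [0.0, 0.0] ang(deg) of front edge 0.0
glue [[0.5642, 0.0359], [0.5642, 0.0359]]
  c [0.5642 0.0359] sides [0.0, 0.0] ang(deg) of front edge 0.0
tray [[0.4416, 0.3252], [0.455, 0.4539], [0.6033, 0.4363], [0.5929, 0.3073]]
  c [0.5232 0.3807] sides [0.1524, 0.1295, 0.1494, 0.1294] ang(deg) of front edge 84.05423949459326
```

>>> {"method": "drive_tool", "body": {"steps": [0, 0, 8, 0, 0, 0, 1, 0, 0, 8, 0, 0, 0, 1, 0, 0, 0, 0.035, -0.047, 0, 1, 0, 0, 0, 0.035, -0.047, 0, 1, 0, 0, 0, 0.035, -0.047, 0, 1, 0, 0, 0, 0.035, -0.047, 0, 1, 0, 0, 0, 0.035, -0.047, 0, 1, 0, 0, 0, 0.037, -0.047, 0, 1, 0, 0, 0, 0, 0, 0, 1], "force": 40}}

```text
time: 1.27
eef_pos: [0.4588, -0.2862, 0.2313]
orientation: [-3.126, -0.29, -0.002]
ft_force: [0.6, 0.0, 0.5]
gripper_width: 0.0855
```

Run:
```python
from h import *
snap('wrist','w1');st()
```

```text
1.325 [ 0.4571 -0.2894  0.2312] [-3.1283 -0.2833 -0.0001] 0.08509616082002189 [-0.0553 -0.4952  0.4319]
[[ 0.9837  0.1796  0.    ]
 [ 0.1796 -0.9837  0.0005]
 [ 0.0001 -0.0005 -1.    ]]
[ 0.4984  0.2599 -0.0584  1.8737  0.0172  1.0086 -0.9574]
```

View pics/w1.png

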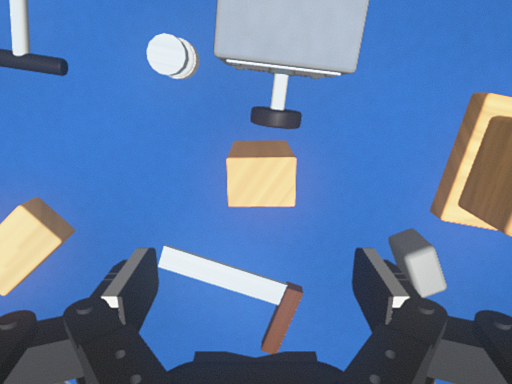

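The wrist view shows the block top at about (227–295, 157–207), square to the jaws. The knob is at (276,118), the jar cap at (170,55) and the T-bar end at (62,67).

Run:
```python
from h import *
np.set_printoptions(precision=4,suppress=True)
A=np.array([at('w1',*p,.095) for p in [(227,157),(295,155),(296,207),(228,207)]]);print(A,A.mean(0))
print('disc',at('w1',276,118,.078),'jar',at('w1',167,55,.07))
print('box front top',at('w1',215,57,.105),at('w1',355,73,.105))
print('disc top front/edges',[at('w1',u,v,.078)for u,v in((251,117),(301,120))])
print(proj('w1',[[.4568,-.2911,.05],[.45,-.29,.095]]))
```

```text
[[ 0.4727 -0.2587  0.095 ]
 [ 0.4849 -0.3148  0.095 ]
 [ 0.4395 -0.3258  0.095 ]
 [ 0.4284 -0.2667  0.095 ]] [ 0.4564 -0.2915  0.095 ]
disc [ 0.5106 -0.2941  0.078 ] jar [ 0.5443 -0.1938  0.07  ]
box front top [ 0.5483 -0.2382  0.105 ] [ 0.5565 -0.3441  0.105 ]
disc top front/edges [array([ 0.5075, -0.2727,  0.078 ]), array([ 0.513 , -0.3158,  0.078 ])]
[[260.4147 169.1224]
 [258.403  188.7149]]
```

>>> {"method": "drive_tool", "body": {"steps": [0, 0, -1, 0, 0.002, 0.045, 1, 0, 0, 0, 0, 0, 0.05, 1, 0, 0, 0, 0, 0, 0.05, 1, 0, 0, 0, 0, 0, 0.04, 1, 0, 0, 0, 0, 0, 0, 1, 0, 0, 0, 0, 0, 0, 0, 0, 0, 0, 0, 0, 0, 0, 0, 0, 0, 0, 0, 0, 0, 0, 0, 0, 0, 0, 0, 0], "force": 40}}

```text
time: 2.45
eef_pos: [0.4576, -0.2948, 0.0483]
orientation: [3.125, 0.302, 0.005]
ft_force: [-0.4, -0.3, 7.0]
gripper_width: 0.0596
```

Run:
```python
from h import *
snap('side','s2');st();crop('side0',220,90,380,210,4.8,'x');crop('s2',220,60,420,210,4,'s2c')
```

```text
2.5 [ 0.4576 -0.2947  0.0483] [3.1247 0.3019 0.0046] 0.05912217169124416 [-0.6477 -0.5428  7.2676]
[[ 0.9815  0.1914  0.0031]
 [ 0.1914 -0.9815 -0.002 ]
 [ 0.0027  0.0026 -1.    ]]
[ 0.5003  0.5112 -0.0542  2.0074  0.0464  0.6204 -0.9628]
```

View pics/s2c.png

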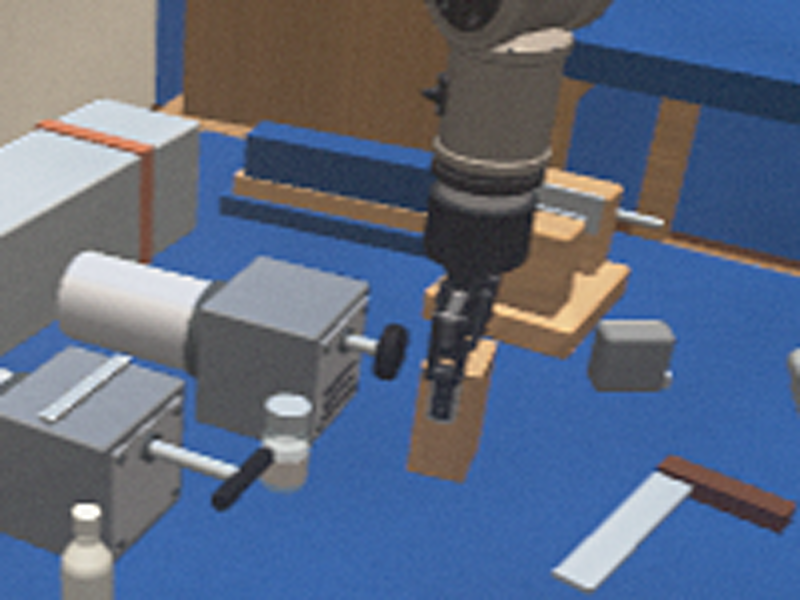

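>>> {"method": "drive_tool", "body": {"steps": [0, 0, 0, 0, 0, -0.01, 0, 0, 0, 0, 0, 0, -0.03, 0, 0, 0, 0, 0, 0, -0.05, 0, 0, 0, 0, 0, 0, -0.05, 0, 0, 0, 8, 0, 0, 0, 0, 0, 0, 9, 0, 0, 0, 0, 0, 0, 0, 0, 0, 0, 0]}}

```text
time: 3.38
eef_pos: [0.4563, -0.2935, 0.187]
orientation: [3.137, -0.16, 0.001]
ft_force: [-0.1, -0.2, -0.7]
gripper_width: 0.0597
```

Run:
```python
from h import *
snap('scene','a3');st()
```

```text
3.425 [ 0.4563 -0.2935  0.1868] [ 3.1375 -0.1575  0.0004] 0.0595344172678752 [ 0.1852 -0.5884 -2.232 ]
[[ 0.995  -0.1001  0.0002]
 [-0.1001 -0.995  -0.0002]
 [ 0.0003  0.0002 -1.    ]]
[ 0.4605  0.31   -0.0049  1.9196  0.002   0.9118 -1.2164]
```

View pics/a3.png

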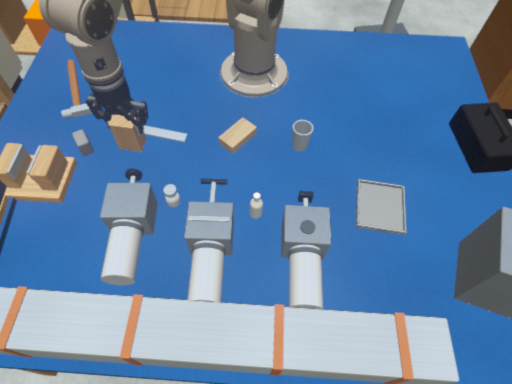

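>>> {"method": "drive_tool", "body": {"steps": [0, 0, 0, 0, -0.04, 0, 0, 0, 0, 0, 0, -0.06, 0, 0, 0, 0, 0, 0, -0.06, 0, 0, 0, 0, 0, 0, -0.06, 0, 0, 0, 0, 0, 0, -0.06, 0, 0, 0, 0, 0, 0, -0.06, 0, 0, 0, 0, 0, 0, -0.06, 0, 0, 0, 0, 0, 0, -0.06, 0, 0, 0, 0, 0, 0, -0.06, 0, 0, 0, 0, 0, 0, -0.06, 0, 0]}}

```text
time: 4.68
eef_pos: [0.5165, 0.2849, 0.1864]
orientation: [3.137, -0.158, 0.0]
ft_force: [1.2, -0.9, -1.1]
gripper_width: 0.0597
```

>>> {"method": "drive_tool", "body": {"steps": [0, 0, 0, 0, -0.06, 0, 0, 0, 0, 0, -0.001, -0.037, 0, 0, 0, 0, 0, 0, 0, 0, 0, 0, 0, 0, 0, 0, 0, 0]}}

```text
time: 5.18
eef_pos: [0.5255, 0.3786, 0.1859]
orientation: [3.136, -0.161, -0.001]
ft_force: [0.4, -1.1, -1.6]
gripper_width: 0.0597
```

Run:
```python
from h import *
snap('wrist','w4');snap('side','s4');st()
```

```text
5.275 [0.526  0.3778 0.1862] [ 3.136  -0.1646  0.0001] 0.05958802418537283 [ 0.364   0.8557 -1.8957]
[[ 0.9945 -0.1047 -0.    ]
 [-0.1047 -0.9945 -0.0013]
 [ 0.0001  0.0013 -1.    ]]
[-0.5133  0.4917 -0.2844  1.6523  0.1571  1.0209 -2.5239]
```

View pics/w4.png

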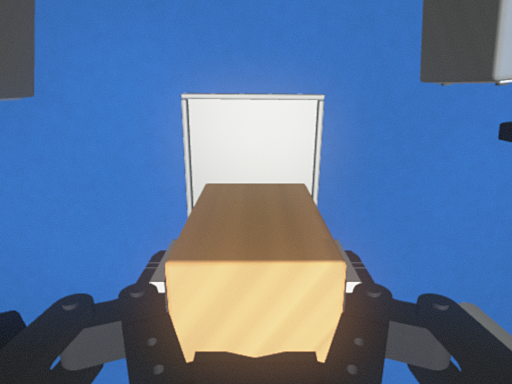

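View pics/s4.png

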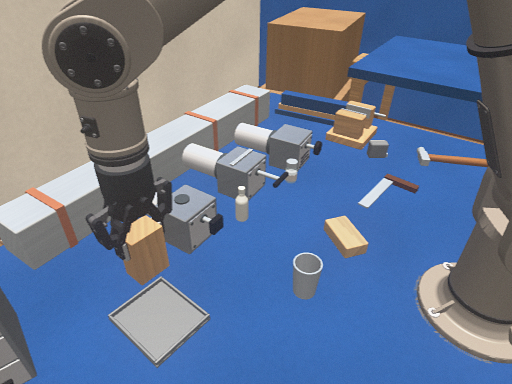

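>>> {"method": "drive_tool", "body": {"steps": [0, 0, 0, -0.002, -0.002, 0.03, 0, 0, 0, 0, 0, 0, 0.05, 0, 0, 0, 0, 0, 0, 0.035, 0, 0, 0, 0, 0, 0, 0.01, 0, 0, 0, 0, 0, 0, 0.005, 0, 0, 0, 0, 0, 0, 0.002, 0, 0, 0, 0, 0, 0, 0, 0]}}

```text
time: 6.15
eef_pos: [0.5244, 0.3824, 0.0555]
orientation: [-3.136, 0.163, -0.002]
ft_force: [0.1, 0.0, -1.7]
gripper_width: 0.0595
```

Run:
```python
from h import *
snap('side','s5');st();crop('s5',90,180,240,370,3,'s5c')
```

```text
6.2 [0.5243 0.3824 0.0555] [-3.1362  0.1627 -0.0022] 0.05945372769278397 [ 0.7916  0.2545 -0.767 ]
[[ 0.9946 -0.1035  0.0015]
 [-0.1035 -0.9946  0.0011]
 [ 0.0013 -0.0012 -1.    ]]
[-0.5425  0.6445 -0.256   1.7357  0.2167  0.7872 -2.5771]
```

View pics/s5c.png

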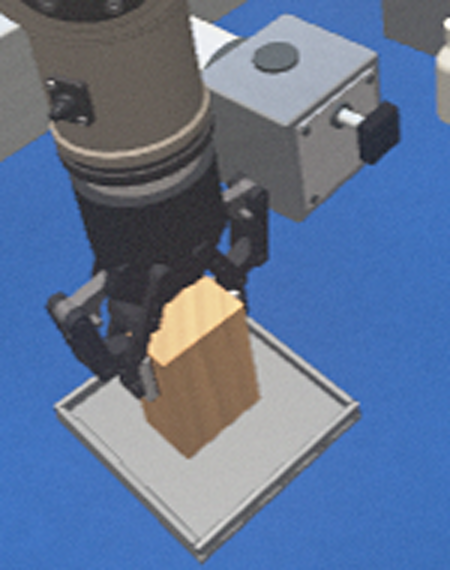

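>>> {"method": "drive_tool", "body": {"steps": [0, 0, 0, 0, 0, 0.002, 0, 0, 0, 0, 0, 0, 0.001, 0, 0, 0, 0, 0, 0, 0, 0]}}

```text
time: 6.58
eef_pos: [0.5242, 0.3825, 0.0533]
orientation: [-3.137, 0.163, -0.002]
ft_force: [-2.5, -2.1, 11.0]
gripper_width: 0.0594
```

Contact with the tray floor (11 N up). Next I open and retreat upward.

>>> {"method": "drive_tool", "body": {"steps": [0, 0, 0, 0, 0, 0, 0.85, 0, 0, 0, 0, 0, 0, 1, 0, 0, 0, 0, 0, 0, 1, 0, 0, 0, 0, 0, -0.03, 1, 0, 0, 0, 0, 0, -0.05, 1, 0, 0, 0, 0, 0, -0.05, 1, 0, 0, 0, 0, 0, 0, 1]}}

```text
time: 7.45
eef_pos: [0.5259, 0.384, 0.1861]
orientation: [-3.131, 0.163, -0.01]
ft_force: [0.3, 0.6, -0.5]
gripper_width: 0.0854
```

Run:
```python
from h import *
snap('side','s6');st()
```

```text
7.5 [0.5246 0.3828 0.1833] [-3.1347  0.1629 -0.0048] 0.08547344654635007 [-0.4204  0.323  -0.7102]
[[ 0.9946 -0.1037  0.0032]
 [-0.1037 -0.9946  0.0025]
 [ 0.0029 -0.0028 -1.    ]]
[-0.518   0.4952 -0.2876  1.6542  0.1603  1.0113 -2.5323]
```

View pics/s6.png

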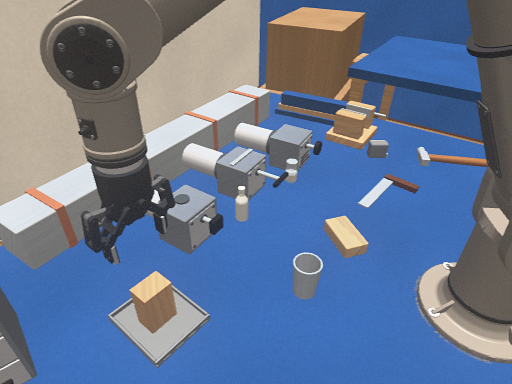

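>>> {"method": "drive_tool", "body": {"steps": [0, 0, -8, 0, 0, 0, 0, 0, 0, 0, -0.0085, 0.0576, 0, 0, 0, 0, 0, -0.0085, 0.0576, 0, 0, 0, 0, 0, -0.0085, 0.0576, 0, 0, 0, 0, 0, -0.0085, 0.0576, 0, 0, 0, 0, 0, -0.0085, 0.0576, 0, 0, 0, 0, 0, -0.0085, 0.0576, 0, 0, 0, 0, 0, -0.0085, 0.0576, 0, 0, 0, 0, 0, -0.0085, 0.0576, 0, 0, 0, 0, 0, 0, 0, 0, 0]}}

```text
time: 8.75
eef_pos: [0.4701, -0.0861, 0.1797]
orientation: [3.14, 0.043, -0.006]
ft_force: [0.0, 1.1, -0.3]
gripper_width: -0.0
```

Run:
```python
from h import *
snap('wrist','w7');snap('side','s7');st()
```

```text
8.85 [ 0.4713 -0.0812  0.1801] [-3.1406 -0.0539  0.0035] 6.238727027425674e-05 [0.837  1.0549 0.7887]
[[ 0.9994  0.0343 -0.0022]
 [ 0.0343 -0.9994  0.0004]
 [-0.0022 -0.0005 -1.    ]]
[ 0.1999  0.2266 -0.1821  2.0546  0.0529  0.867  -1.5484]
```

View pics/w7.png

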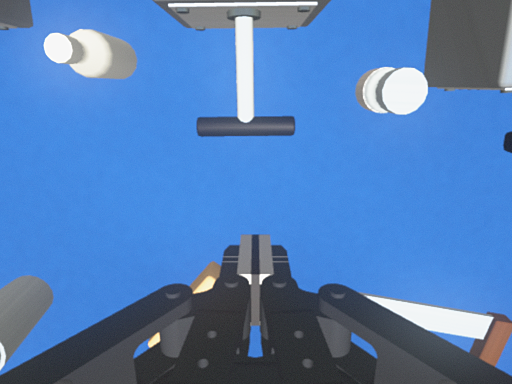

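The wrist view shows the T-bar from (197,127) to (294,126), with the rod running up to the box at (245,12). The shut fingers are at (255,240), in front of the bar.

Run:
```python
from h import *
np.set_printoptions(precision=4,suppress=True)
a=at('w7',197,127,.078);b=at('w7',294,126,.078);print(a,b,(a+b)/2,np.linalg.norm(a-b),np.degrees(np.arctan2(a[0]-b[0],b[1]-a[1])))
print(at('w7',245,20,.078),'jar',at('w7',404,90,.07),'glue',at('w7',59,48,.1))
```

```text
[ 0.5161 -0.0426  0.078 ] [ 0.5187 -0.1123  0.078 ] [ 0.5174 -0.0774  0.078 ] 0.06978113701729627 -177.90177319803723
[ 0.5867 -0.0758  0.078 ] jar [ 0.5455 -0.1909  0.07  ] glue [0.5646 0.0369 0.1   ]
```

>>> {"method": "drive_tool", "body": {"steps": [0, 0, 0, 0, -0.003, 0.04, 0, 0, 0, 0, 0, 0, 0.05, 0, 0, 0, 0, 0, 0, 0.032, 0, 0, 0, 0, 0, 0, 0, 0, 0, 0, 0, 0.015, 0, 0, 0, 0, 0, 0, 0.01, 0, 0, 0, 0, 0, 0, 0.008, 0, 0, 0, 0, 0, 0, 0.008, 0, 0, 0]}}

```text
time: 9.85
eef_pos: [0.5123, -0.0763, 0.0599]
orientation: [3.141, 0.056, -0.004]
ft_force: [-5.2, 1.3, 2.6]
gripper_width: 0.0002
```

>>> {"method": "drive_tool", "body": {"steps": [0, 0, 0, 0.008, 0, 0, 0, 0, 0, 0, 0.008, 0, 0, 0]}}

```text
time: 10.1
eef_pos: [0.5309, -0.0759, 0.0601]
orientation: [3.141, 0.056, 0.004]
ft_force: [0.4, 0.2, 0.2]
gripper_width: -0.0001
```

Run:
```python
from h import *
snap('side','s8');st();crop('s8',170,90,350,230,4.4,'s8c')
```

```text
10.15 [ 0.5322 -0.0758  0.0602] [-3.1411 -0.0566 -0.0062] 0.0003139066768667962 [1.3755 0.1142 0.6845]
[[ 0.9993  0.036   0.004 ]
 [ 0.036  -0.9994  0.0001]
 [ 0.004   0.0001 -1.    ]]
[ 0.1497  0.4875 -0.1554  2.0128  0.1205  0.6457 -1.6187]
```

View pics/s8c.png

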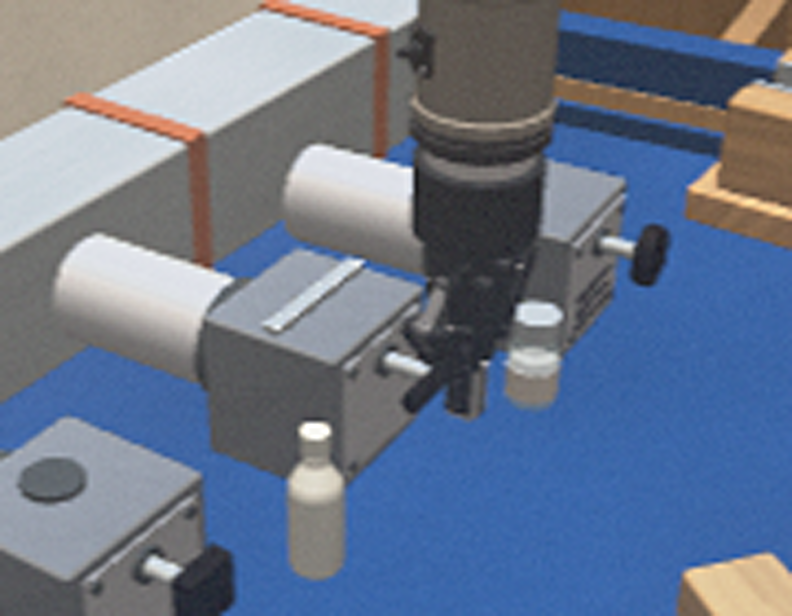

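>>> {"method": "drive_tool", "body": {"steps": [0, 0, 0, 0.002, 0, 0, 0, 0, 0, 0, 0.001, 0, 0, 0, 0, 0, 0, 0, 0, 0, 0]}}

```text
time: 10.52
eef_pos: [0.5321, -0.0759, 0.0593]
orientation: [3.141, 0.056, -0.0]
ft_force: [-0.6, -0.3, -0.3]
gripper_width: 0.0001
```

>>> {"method": "drive_tool", "body": {"steps": [0, 0, 0, 0.002, 0, 0, 0, 0, 0, 0, 0.002, 0, 0, 0, 0, 0, 0, 0, 0, 0, 0]}}

```text
time: 10.9
eef_pos: [0.5341, -0.0758, 0.0589]
orientation: [3.141, 0.056, -0.007]
ft_force: [-6.9, 0.1, 4.1]
gripper_width: 0.0
```

>>> {"method": "drive_tool", "body": {"steps": [0, 0, 0, -0.015, 0, 0, 0, 0, 0, 0, -0.015, 0, 0, 0, 0, 0, 0, 0, 0, -0.05, 0.28, 0, 0, 0, 0, 0, -0.055, 0.28, 0, 0, -3, 0, 0, -0.02, 0.28, 0, 0, 0, 0.003, 0.054, 0, 0.28, 0, 0, 0, 0.003, 0.054, 0, 0.28, 0, 0, 0, 0.003, 0.054, 0, 0.28, 0, 0, 0, 0.004, 0.054, 0, 0.28, 0, 0, 0, 0, 0, 0, 0.28]}}

```text
time: 12.15
eef_pos: [0.5363, -0.2963, 0.184]
orientation: [3.136, 0.126, -0.001]
ft_force: [-0.2, 1.4, -0.1]
gripper_width: 0.0239
```

Run:
```python
from h import *
snap('wrist','w9');snap('scene','a9');st();crop('a9',80,110,280,260,4,'a9c')
```

```text
12.25 [ 0.5373 -0.2907  0.1839] [-3.138  -0.1366  0.0009] 0.02392487869263328 [ 0.9474  0.9427 -0.0046]
[[ 0.9962  0.0869 -0.0006]
 [ 0.0869 -0.9962  0.0006]
 [-0.0005 -0.0006 -1.    ]]
[ 0.4663  0.4226 -0.0947  1.7563  0.0467  0.9656 -1.1305]
```

View pics/w9.png

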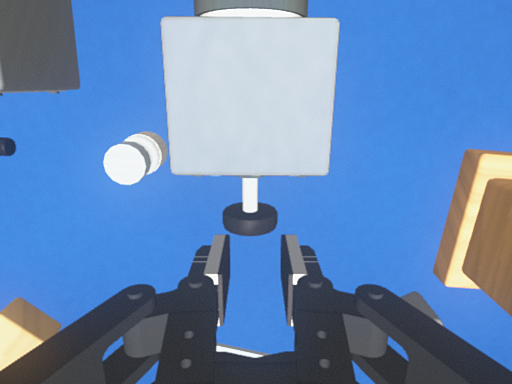

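View pics/a9c.png

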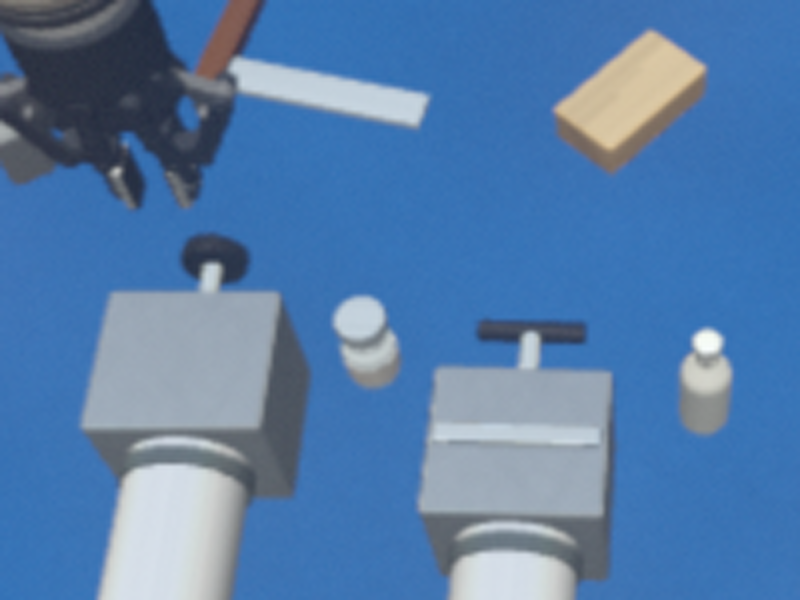

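The gate knob is now close to its box, so it is in. In the wrist view the shaker box top front edge runs (171,174)–(329,175). The disc is centred at (250,216), rod at u≈250, with the fingertips at (222,240) and (288,240).

```bash
python3 - <<'E'
from h import *
np.set_printoptions(precision=4,suppress=True)
A=np.array([at('w9',*p,.105) for p in [(171,174),(329,175),(338,18),(163,18)]]);print(A,A.mean(0),(A[0]+A[1])/2)
for a,b in((0,1),(3,2)):print(np.degrees(np.arctan2(A[b][0]-A[a][0],A[a][1]-A[b][1])))
for a,b in((0,3),(1,2)):print(np.degrees(np.arctan2(A[b][1]-A[a][1],A[b][0]-A[a][0])))
print('rod',at('w9',250,182,.084),at('w9',250,205,.084),'disc top',at('w9',250,216,.1), 'disc L/R',at('w9',223,216,.078),at('w9',277,216,.078),'jar',at('w9',125,164,.07))
# predicted points
c=np.array([.6034,-.2875]);d=np.array([np.cos(np.radians(5)),np.sin(np.radians(5))])
for s in(.05,.084,.098):print(s,c-d*s,proj('w9',[list(c-d*s)+[.1],list(c-d*s)+[.078]]))
E
python3 -c "
from h import *
crop('w9',200,160,310,260,6,'w9c')"
```

```text
[[ 0.5503 -0.2374  0.105 ]
 [ 0.5581 -0.3447  0.105 ]
 [ 0.6545 -0.336   0.105 ]
 [ 0.6461 -0.2321  0.105 ]] [ 0.6022 -0.2876  0.105 ] [ 0.5542 -0.2911  0.105 ]
4.171187189981053
4.608584624259007
3.167228880213471
5.169683118689744
rod [ 0.5428 -0.2916  0.084 ] [ 0.5245 -0.293   0.084 ] disc top [ 0.5219 -0.2934  0.1   ] disc L/R [ 0.5114 -0.2724  0.078 ] [ 0.5148 -0.3152  0.078 ] jar [ 0.5457 -0.1933  0.07  ]
0.05 [ 0.5536 -0.2919] [[251.2455 173.5864]
 [251.4773 166.2535]]
0.084 [ 0.5197 -0.2948] [[251.7382 218.9317]
 [251.9219 208.2675]]
0.098 [ 0.5058 -0.296 ] [[251.9293 236.5276]
 [252.0952 224.6488]]
```

View pics/w9c.png

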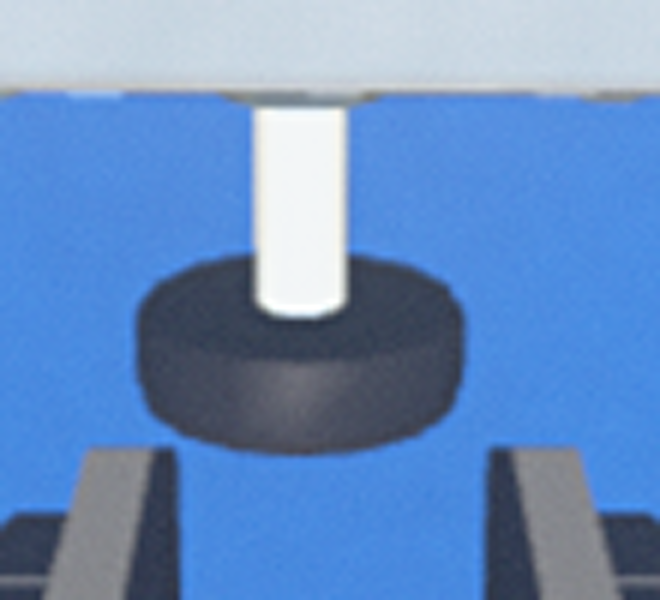

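>>> {"method": "drive_tool", "body": {"steps": [0, 0, 0, 0, 0.001, 0.04, 0.28, 0, 0, 0, 0, 0, 0.03, 0.28, 0, 0, 0, 0, 0, 0, 0.28]}}

```text
time: 12.62
eef_pos: [0.5365, -0.2889, 0.1122]
orientation: [-3.135, -0.142, 0.007]
ft_force: [0.4, -0.4, 0.7]
gripper_width: 0.0237
```

Run:
```python
from h import *
snap('wrist','w10');st();crop('w10',180,130,330,270,5,'w10c')
```

```text
12.675 [ 0.5378 -0.2899  0.1141] [-3.137  -0.1417  0.0022] 0.023868788169146397 [ 0.4096 -1.265  -0.2679]
[[ 0.9959  0.0901 -0.0015]
 [ 0.0901 -0.9959  0.0013]
 [-0.0013 -0.0015 -1.    ]]
[ 0.4628  0.5055 -0.093   1.808   0.0599  0.8326 -1.1395]
```

View pics/w10c.png

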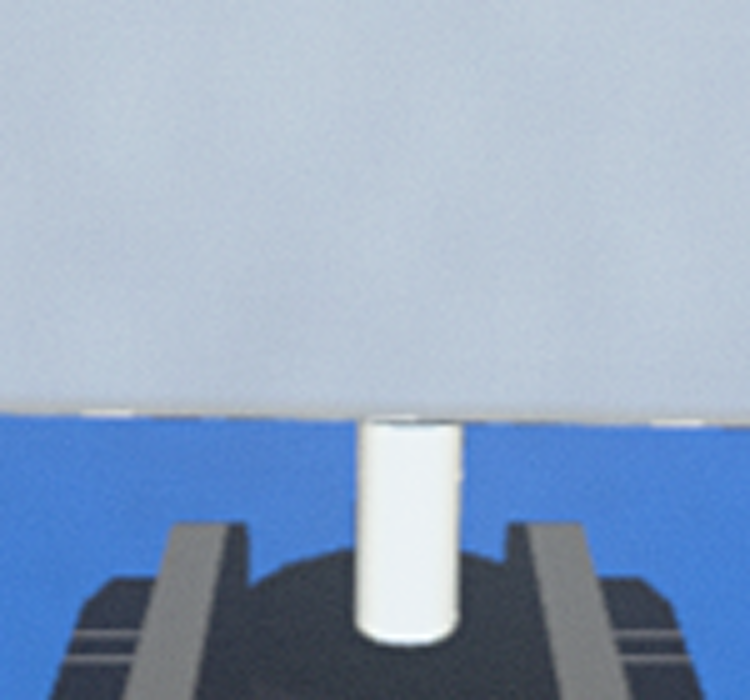

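>>> {"method": "drive_tool", "body": {"steps": [0, 0, 0, 0, 0.002, 0, 0.28, 0, 0, 0, 0, 0, 0, 0.28, 0, 0, 0, 0, 0, 0, 0.28]}}

```text
time: 13.05
eef_pos: [0.5388, -0.294, 0.1152]
orientation: [3.138, 0.138, 0.002]
ft_force: [0.5, -0.7, 0.2]
gripper_width: 0.0239
```

Run:
```python
from h import *
snap('wrist','w11');st();crop('w11',180,130,330,270,5,'w11c')
```

```text
13.1 [ 0.5387 -0.2939  0.115 ] [3.1381 0.1384 0.0015] 0.023745910514487933 [-0.9222  0.1348  0.0446]
[[ 0.9961  0.088   0.001 ]
 [ 0.088  -0.9961 -0.0004]
 [ 0.0009  0.0005 -1.    ]]
[ 0.4667  0.5067 -0.0915  1.8034  0.06    0.8331 -1.1363]
```

View pics/w11c.png

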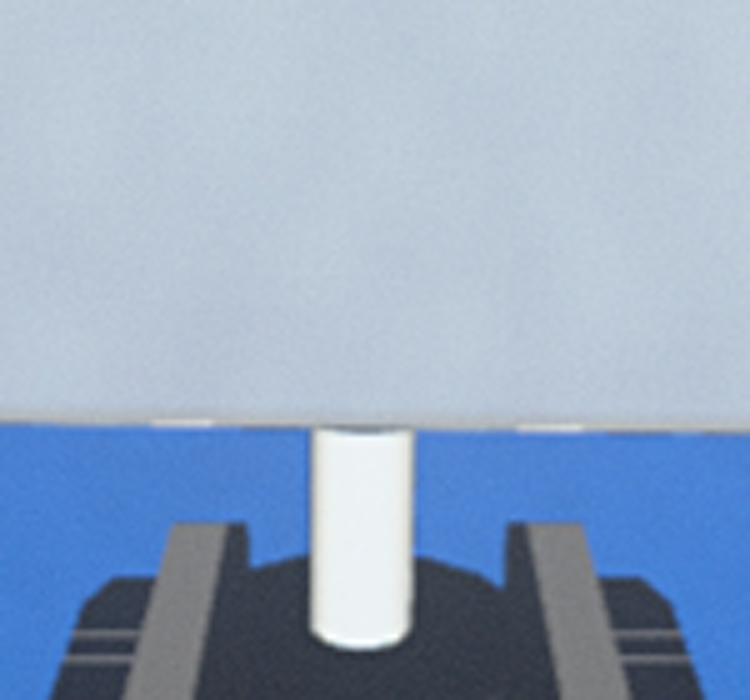

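>>> {"method": "drive_tool", "body": {"steps": [0, 0, 0, -0.002, -0.0015, 0, 0.28, 0, 0, 0, 0, 0, 0.01, 0.28, 0, 0, 0, 0, 0, 0.012, 0.28, 0, 0, 0, 0, 0, 0.012, 0.28, 0, 0, 0, 0, 0, 0.012, 0.28, 0, 0, 0, 0, 0, 0.012, 0.28, 0, 0, 0, 0, 0, 0, 0.28]}}

```text
time: 13.98
eef_pos: [0.5355, -0.292, 0.055]
orientation: [-3.138, -0.139, 0.003]
ft_force: [-0.2, 0.1, -0.4]
gripper_width: 0.0238
```

Run:
```python
from h import *
snap('side','s12');st();crop('s12',220,90,370,200,5,'s12c');snap('scene','a12');crop('a12',60,100,220,220,5,'a12c')
```

```text
14.025 [ 0.536  -0.2923  0.0557] [-3.1381 -0.1386  0.0013] 0.024004158743740206 [-0.6628 -0.4925  0.4969]
[[ 0.9961  0.0881 -0.0009]
 [ 0.0881 -0.9961  0.0004]
 [-0.0008 -0.0004 -1.    ]]
[ 0.4622  0.5838 -0.0869  1.8396  0.0724  0.7221 -1.1473]
```

View pics/s12c.png

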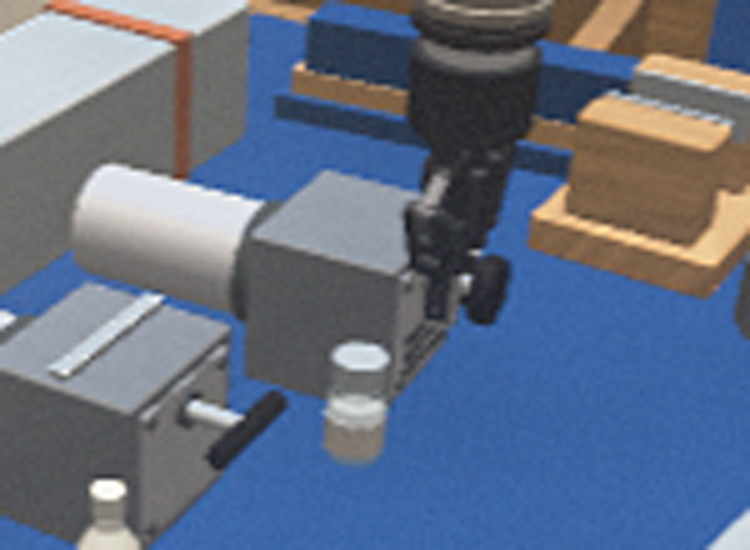

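View pics/a12c.png

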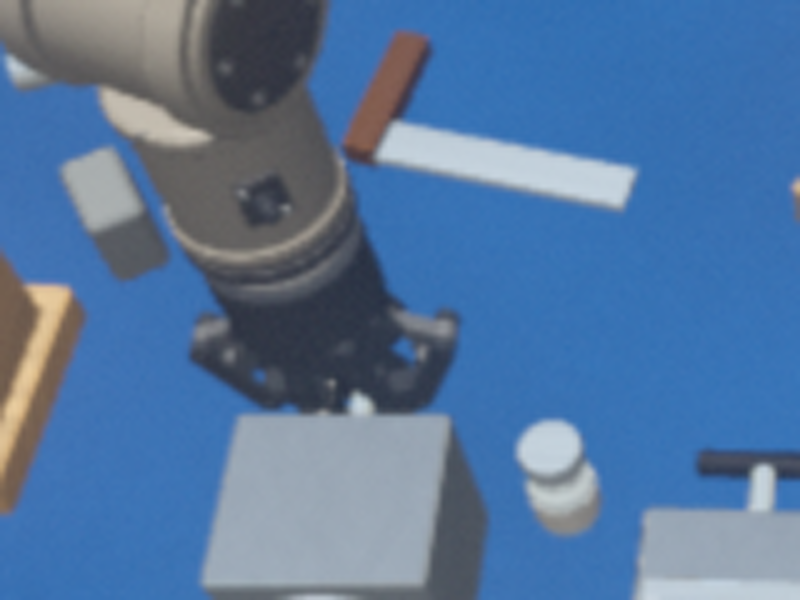

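>>> {"method": "drive_tool", "body": {"steps": [0, 0, 0, -0.006, 0, 0, 0.28, 0, 0, 0, -0.008, 0, 0, 0.28, 0, 0, 0, -0.008, 0, 0, 0.28, 0, 0, 0, -0.008, 0, 0, 0.28, 0, 0, 0, -0.007, 0, 0, 0.28, 0, 0, 0, -0.003, 0, 0, 0.28, 0, 0, 0, 0, 0, 0, 0.28]}}

```text
time: 14.95
eef_pos: [0.4959, -0.2962, 0.0563]
orientation: [3.138, 0.138, -0.001]
ft_force: [-0.7, 0.6, 0.5]
gripper_width: 0.0237
```

>>> {"method": "drive_tool", "body": {"steps": [0, 0, 0, -0.002, 0, 0, 0.28, 0, 0, 0, 0, 0, 0, 0.28]}}

```text
time: 15.2
eef_pos: [0.4944, -0.2961, 0.0562]
orientation: [-3.138, -0.139, 0.0]
ft_force: [-0.3, -0.4, 1.0]
gripper_width: 0.0241
```

Run:
```python
from h import *
snap('side','s13');st();crop('s13',220,90,370,200,5,'s13c')
```

```text
15.25 [ 0.4945 -0.2961  0.0563] [-3.1385 -0.1387  0.    ] 0.023936830184021467 [ 0.0658  0.6322 -0.558 ]
[[ 0.9961  0.0882 -0.    ]
 [ 0.0882 -0.9961  0.    ]
 [-0.     -0.     -1.    ]]
[ 0.5006  0.54   -0.0896  1.9234  0.0731  0.6813 -1.1156]
```

View pics/s13c.png

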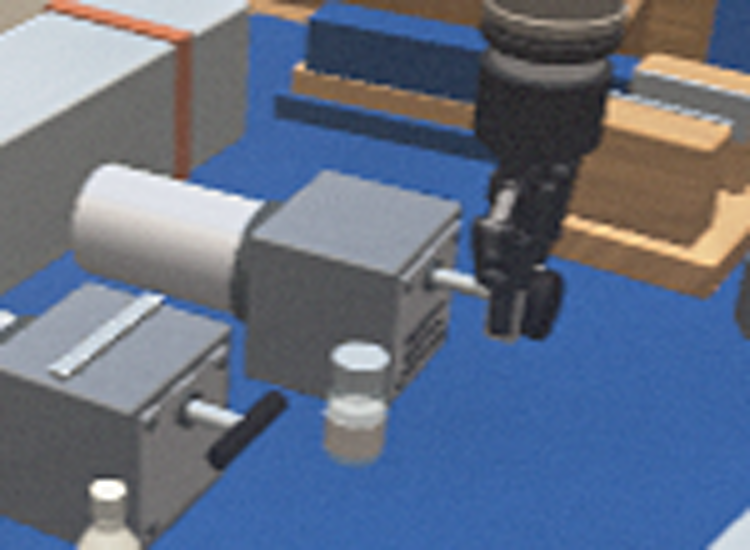

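>>> {"method": "drive_tool", "body": {"steps": [0, 0, 0, -0.002, 0, 0, 0.28, 0, 0, 0, 0, 0, 0, 0.28]}}

```text
time: 15.5
eef_pos: [0.4941, -0.2961, 0.0565]
orientation: [3.138, 0.139, 0.005]
ft_force: [5.8, 0.5, -3.3]
gripper_width: 0.0237
```

Stop felt (5.8 N), so the shaker is fully out. Now I clear the knob and lift.

>>> {"method": "drive_tool", "body": {"steps": [0, 0, 0, 0.01, 0, 0, 0.28, 0, 0, 0, 0.008, 0, 0, 0.28, 0, 0, 0, 0, 0, 0, 0.28, 0, 0, 0, 0, 0, -0.03, 0.28, 0, 0, 0, 0, 0, -0.05, 0.28, 0, 0, 0, 0, 0, -0.04, 0, 0, 0, 0, -0.04, 0, 0, 0, 0, 0, 0, -0.04, 0, 0, 0, 0, 0, 0, 0, 0, 0, 0, 0, 0, 0, 0, 0, 0, 0, 0]}}

```text
invalid input
```

Run:
```python
from h import *
snap('wrist','w14');snap('side','s14');st();crop('s14',220,90,370,200,5,'s14c')
```

```text
15.6 [ 0.4941 -0.2961  0.0565] [3.1379 0.1396 0.0045] 0.02418977436111356 [ 5.6281  0.5719 -2.9784]
[[ 0.996   0.0888  0.0029]
 [ 0.0888 -0.996  -0.0004]
 [ 0.0028  0.0007 -1.    ]]
[ 0.5022  0.5382 -0.0905  1.9261  0.0727  0.6776 -1.114 ]
```

View pics/w14.png

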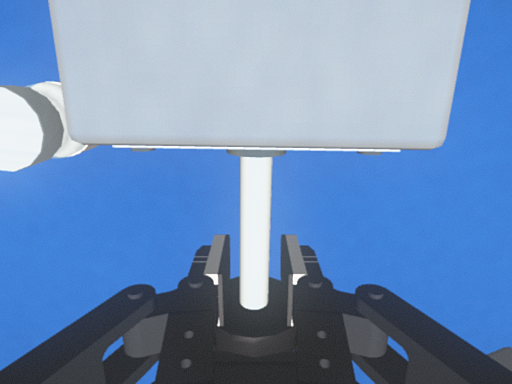

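View pics/s14c.png

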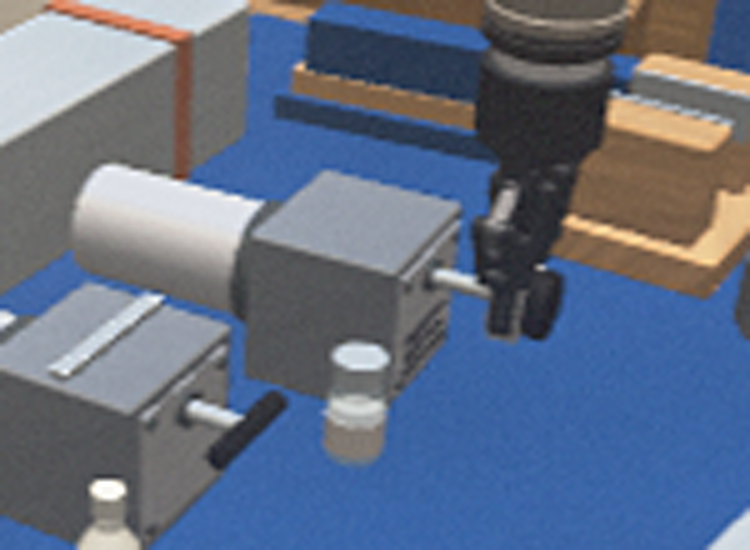

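>>> {"method": "drive_tool", "body": {"steps": [0, 0, 0, 0.01, 0, 0, 0.28, 0, 0, 0, 0.008, 0, 0, 0.28, 0, 0, 0, 0, 0, 0, 0.28, 0, 0, 0, 0, 0, -0.03, 0.28, 0, 0, 0, 0, 0, -0.05, 0.28, 0, 0, 0, 0, 0, -0.03, 0, 0, 0, 0, -0.04, 0, 0, 0, 0, 0, 0, -0.04, 0, 0, 0, 0, 0, 0, 0, 0, 0, 0]}}

```text
time: 16.73
eef_pos: [0.4269, -0.3026, 0.1661]
orientation: [-3.139, -0.133, 0.004]
ft_force: [1.6, 0.7, 0.6]
gripper_width: 0.0002
```

Run:
```python
from h import *
snap('wrist','w15');snap('side','s15');st();crop('s15',220,90,370,200,5,'s15c')
```

```text
16.825 [ 0.4307 -0.3019  0.1666] [3.1383 0.1376 0.0007] -0.00014043329426748492 [-0.5933  0.036   0.1966]
[[ 0.9962  0.0875  0.0005]
 [ 0.0875 -0.9962 -0.0002]
 [ 0.0004  0.0003 -1.    ]]
[ 0.5701  0.3126 -0.0928  1.9702  0.0376  0.8599 -1.026 ]
```

View pics/w15.png

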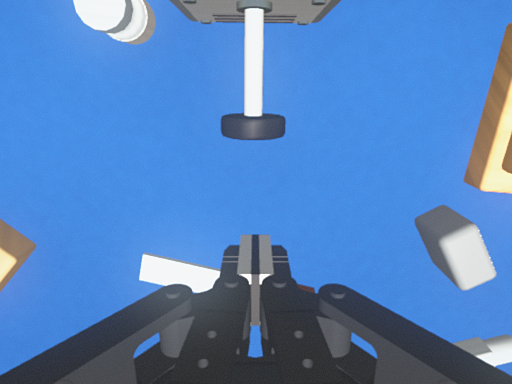

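View pics/s15c.png

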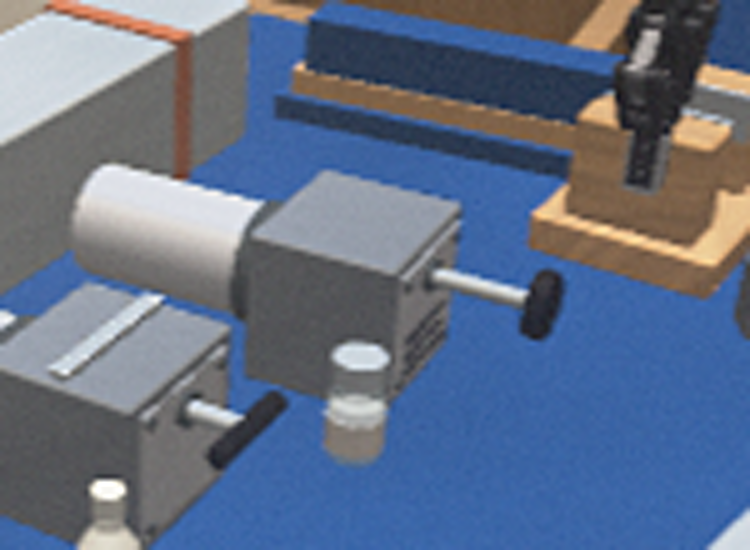

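>>> {"method": "drive_tool", "body": {"steps": [0, 0, 0, 0, 0, 0, 0, 0, 0, 0, 0, 0, 0, 0, 0, 0, 0, 0, 0, 0, 0, 0, 0, 0, 0, 0, 0, 0, 0, 0, 0, 0, 0, 0, 0, 0, 0, 0, 0, 0, 0, 0, 0, 0, 0, 0, -0.001, 0.04, 0, 0, 0, 0, 0, 0, 0.04, 0, 0, 0, 0, 0, 0, 0.028, 0, 0, 0, 0, 0, 0, 0, 0]}}

```text
time: 18.08
eef_pos: [0.4292, -0.2999, 0.0566]
orientation: [-3.136, -0.139, 0.006]
ft_force: [0.3, -0.7, 0.6]
gripper_width: 0.0001
```

>>> {"method": "drive_tool", "body": {"steps": [0, 0, 0, 0.01, 0, 0, 0, 0, 0, 0, 0.01, 0, 0, 0, 0, 0, 0, 0.008, 0, 0, 0, 0, 0, 0, 0.008, 0, 0, 0, 0, 0, 0, 0.008, 0, 0, 0, 0, 0, 0, 0.008, 0, 0, 0, 0, 0, 0, 0.008, 0, 0, 0, 0, 0, 0, 0.002, 0, 0, 0, 0, 0, 0, 0, 0, 0, 0]}}

```text
time: 19.2
eef_pos: [0.4917, -0.2954, 0.0581]
orientation: [-3.138, -0.138, 0.003]
ft_force: [-4.3, 0.0, 0.8]
gripper_width: 0.0001
```

>>> {"method": "drive_tool", "body": {"steps": [0, 0, 0, 0.002, 0, 0, 0, 0, 0, 0, 0.001, 0, 0, 0, 0, 0, 0, 0, 0, 0, 0]}}

```text
time: 19.58
eef_pos: [0.4917, -0.2956, 0.0576]
orientation: [-3.138, -0.136, 0.01]
ft_force: [-11.4, -1.0, 3.0]
gripper_width: 0.0002
```

Run:
```python
from h import *
snap('side','s16');st();crop('s16',220,90,370,200,5,'s16c')
```

```text
19.625 [ 0.4917 -0.2956  0.0576] [-3.1376 -0.1355  0.01  ] -0.00019395597806053886 [-9.8252 -0.938   4.4295]
[[ 0.9963  0.0862 -0.0064]
 [ 0.0862 -0.9963  0.0008]
 [-0.0063 -0.0013 -1.    ]]
[ 0.4931  0.5366 -0.0797  1.9253  0.0671  0.6884 -1.112 ]
```

View pics/s16c.png

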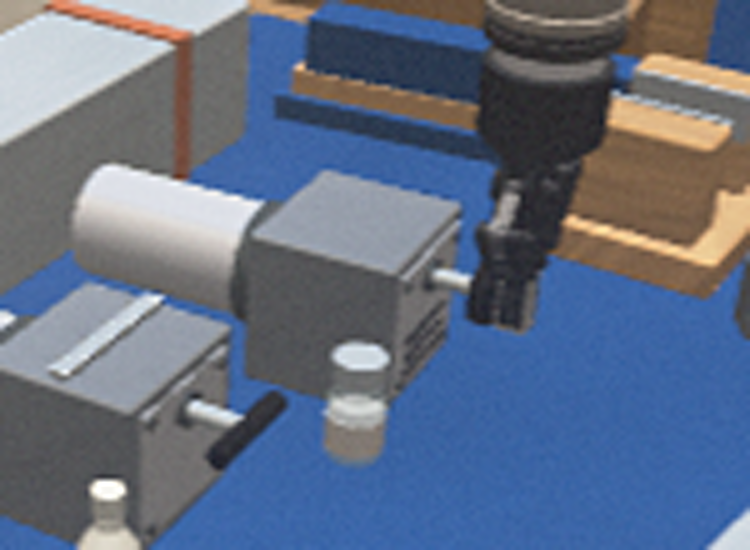

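>>> {"method": "drive_tool", "body": {"steps": [0, 0, 0, -0.015, 0, 0, 0, 0, 0, 0, -0.015, 0, 0, 0, 0, 0, 0, 0, 0, -0.05, 0, 0, 0, 0, 0, 0, -0.06, 0, 0, 0, 3, 0, 0, -0.01, 0.35, 0, 0, 0, 0.03, -0.0545, 0, 0.35, 0, 0, 0, 0.03, -0.0545, 0, 0.35, 0, 0, 0, 0.03, -0.0545, 0, 0.35, 0, 0, 0, 0.03, -0.0545, 0, 0.35, 0, 0, 0, 0, 0, 0, 0.35]}}

```text
time: 20.88
eef_pos: [0.5796, -0.0685, 0.1788]
orientation: [-3.137, -0.072, -0.005]
ft_force: [-0.5, -0.2, -0.2]
gripper_width: 0.03
```

>>> {"method": "drive_tool", "body": {"steps": [0, 0, 0, 0, 0, 0.03, 0.35, 0, 0, 0, 0, 0, 0.03, 0.35, 0, 0, 0, 0, 0, 0, 0.35, 0, 0, 0, 0, 0, 0, 0.35]}}

```text
time: 21.38
eef_pos: [0.578, -0.0761, 0.1194]
orientation: [3.141, 0.055, 0.002]
ft_force: [0.4, 0.6, -0.1]
gripper_width: 0.0302
```

Run:
```python
from h import *
snap('wrist','w17');st();snap('scene','a17')
crop('w17',180,130,330,270,5,'w17c');crop('a17',80,110,280,260,4,'a17c')
```

```text
21.425 [ 0.5784 -0.076   0.1198] [3.1409 0.0554 0.0037] 0.03004173948618683 [ 0.3441 -0.059  -0.261 ]
[[ 0.9994  0.0353  0.0024]
 [ 0.0353 -0.9994 -0.0002]
 [ 0.0024  0.0003 -1.    ]]
[ 0.1489  0.4609 -0.1611  1.8709  0.0985  0.8149 -1.5986]
```

View pics/w17.png

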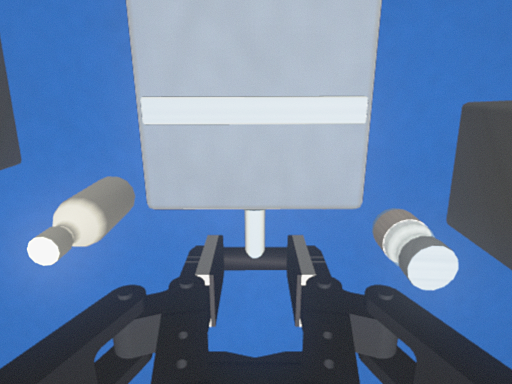

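View pics/a17c.png

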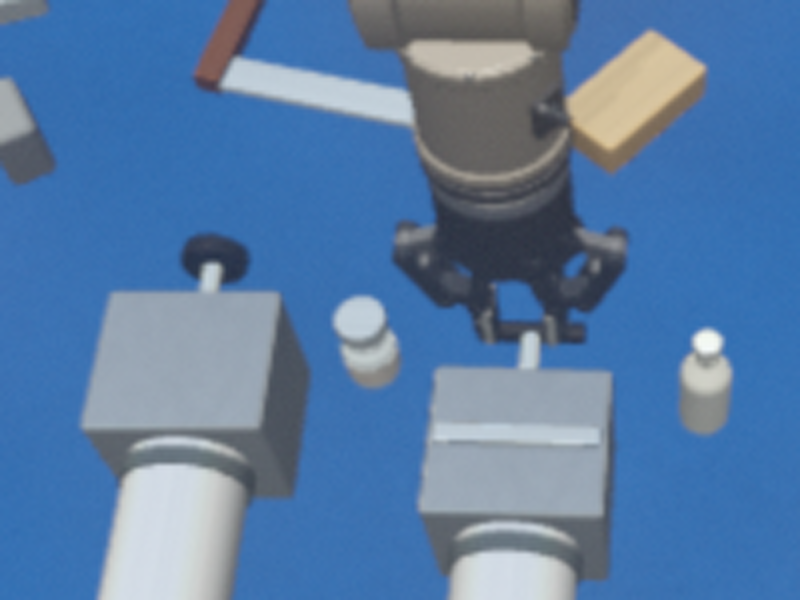

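The shaker knob is back in, and the gate rod (u≈255) is centred between the fingers. Next I check x.

Run:
```python
from h import *
np.set_printoptions(precision=4,suppress=True)
print('face edge',at('w17',148,208,.105),at('w17',362,208,.105))
im=np.load('pics/w17.npz')['img'];print(im[236:276,235].mean(1).astype(int))
for v in(246,268):print(v,at('w17',235,v,.078))
print(proj('w17',[[.5594,-.068,.078],[.5524,-.068,.085],[.5454,-.068,.078]]))
```

```text
face edge [ 0.5942 -0.0216  0.105 ] [ 0.5979 -0.1279  0.105 ]
[131 130 131 134 131 132 132 131 133 132 120  80  61  57  60  66  66  64
  70  71  75  82  83  87  89  88  83  80  74  69  68  66  60  64  97 127
 134 128 129 129]
246 [ 0.5611 -0.0639  0.078 ]
268 [ 0.5461 -0.0642  0.078 ]
[[241.6934 248.7579]
 [240.9759 264.9275]
 [241.1718 269.182 ]]
```

View pics/w17c.png

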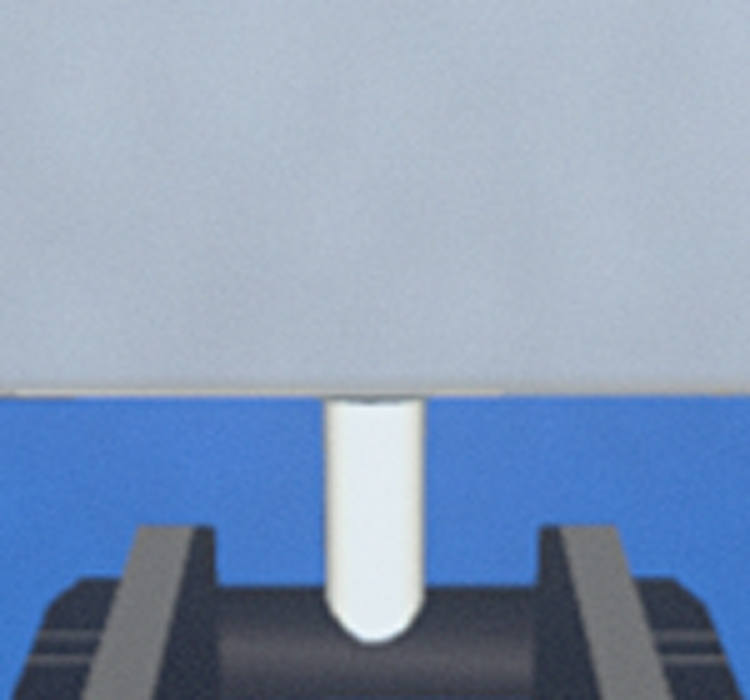

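>>> {"method": "drive_tool", "body": {"steps": [0, 0, 0, 0, 0, 0.01, 0.35, 0, 0, 0, 0, 0, 0.012, 0.35, 0, 0, 0, 0, 0, 0.014, 0.35, 0, 0, 0, 0, 0, 0.014, 0.35, 0, 0, 0, 0, 0, 0.013, 0.35, 0, 0, 0, 0, 0, 0, 0.35]}}

```text
time: 22.22
eef_pos: [0.5766, -0.0754, 0.0538]
orientation: [-3.141, -0.057, 0.004]
ft_force: [0.3, -0.2, -0.2]
gripper_width: 0.0301
```

>>> {"method": "drive_tool", "body": {"steps": [0, 0, 0, -0.006, 0, 0, 0.35, 0, 0, 0, -0.008, 0, 0, 0.35, 0, 0, 0, -0.008, 0, 0, 0.35, 0, 0, 0, -0.008, 0, 0, 0.35, 0, 0, 0, -0.007, 0, 0, 0.35, 0, 0, 0, -0.003, 0, 0, 0.35, 0, 0, 0, 0, 0, 0, 0.35]}}

```text
time: 23.1
eef_pos: [0.5371, -0.0771, 0.0553]
orientation: [3.141, 0.056, -0.001]
ft_force: [-0.4, -0.2, 0.1]
gripper_width: 0.0298
```

>>> {"method": "drive_tool", "body": {"steps": [0, 0, 0, -0.002, 0, 0, 0.35, 0, 0, 0, -0.002, 0, 0, 0.35, 0, 0, 0, 0, 0, 0, 0.35]}}

```text
time: 23.48
eef_pos: [0.5348, -0.077, 0.0556]
orientation: [-3.141, -0.057, -0.004]
ft_force: [5.1, 0.8, -3.1]
gripper_width: 0.0299
```

Stop felt (5 N), so the gate is out. Now I clear it, lift, and check.

>>> {"method": "drive_tool", "body": {"steps": [0, 0, 0, 0.01, 0, 0, 0.35, 0, 0, 0, 0.008, 0, 0, 0.35, 0, 0, 0, 0, 0, 0, 0.35, 0, 0, 0, 0, 0, -0.03, 0.35, 0, 0, 0, 0, 0, -0.05, 0.35, 0, 0, 0, 0, 0, -0.06, 0.35, 0, 0, 0, -0.04, 0, -0.03, 0.35, 0, 0, 0, -0.04, 0, 0, 0.35, 0, 0, 0, 0, 0, 0, 0.35]}}

```text
time: 24.6
eef_pos: [0.4687, -0.0799, 0.2255]
orientation: [3.14, 0.055, -0.002]
ft_force: [0.1, -1.1, -0.4]
gripper_width: 0.0304
```

Run:
```python
from h import *
np.set_printoptions(precision=4,suppress=True)
snap('wrist','w20');snap('scene','a20');snap('side','s20');st();crop('a20',90,135,420,265,2.4,'a20c')
```

```text
24.75 [ 0.4722 -0.0792  0.2253] [-3.141  -0.0566 -0.0007] 0.029780951754783153 [-0.2594  0.0696 -0.4943]
[[ 0.9994  0.036   0.0004]
 [ 0.036  -0.9994  0.0001]
 [ 0.0004 -0.     -1.    ]]
[ 0.2036  0.1695 -0.1868  2.007   0.038   0.9679 -1.5369]
```

View pics/a20c.png

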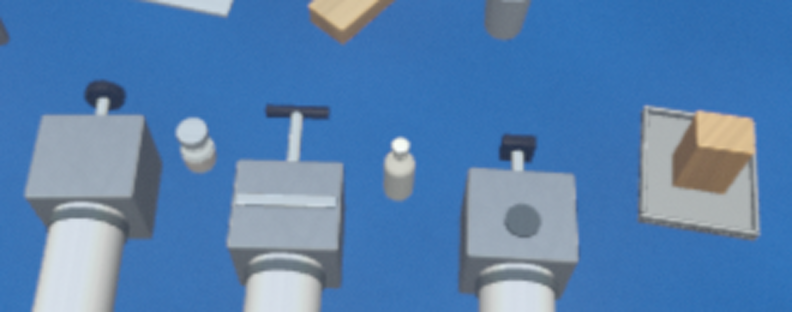

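View pics/s20.png

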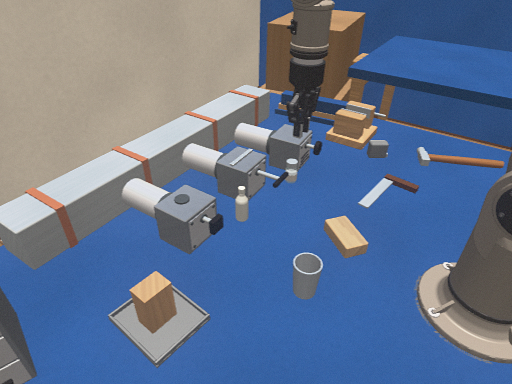

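View pics/w20.png

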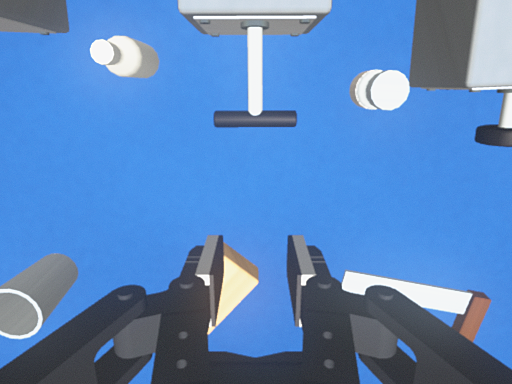

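Run:
```python
from h import *
np.set_printoptions(precision=4,suppress=True)
print((at('w20',214,119,.078)+at('w20',296,119,.078))/2, 'jar',at('a20',90+192/2.4,135+131/2.4,.07),'glue',at('a20',90+401/2.4,135+146/2.4,.1))
print(arm.hand_in())
```

```text
[ 0.5173 -0.0776  0.078 ] jar [ 0.5459 -0.1922  0.07  ] glue [0.5665 0.0382 0.1   ]
the job is handed in; nothing more can be done
None
```

The filter is cleaned in the order you asked, and the job was handed in at about 25 s of the 72 s allowed.

- **Block:** it stands upright in the offcuts tray, seen in the last pictures.
- **Gate in:** I pushed the T-handle in until it met its stop at about 7 N.
- **Shaker out:** I pulled the round knob out to its stop at about 6 N. I then let go and left it standing out, untouched, for well over 2 s.
- **Shaker in:** I pushed the round knob back in until it stopped moving at about 11 N. It reads at the same pixel as at the start.
- **Gate out:** only then did I pull the T-handle back out to its stop at about 5 N. Its bar measures (0.517, -0.078), the same as its starting position.

At the end the jar was where it started to within 1 mm. The glue bottle read within about 3 mm of its start, which is close to what I can measure. Both were upright, the square knob was never touched, and the gripper ended clear of everything. I saw at most about 11 N on the wrist at any reading. One move call was refused because I miscounted its numbers; nothing moved and I sent it again correctly. No check failed.

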